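# Dry-fit two L-plates in a frame and close the turn-button

### The arm

A 6-joint arm with a two-finger parallel gripper is mounted at the origin on a cart in front of the work surface, level with it; the furniture and walls round the work are solid. World frame = base frame: x ahead of the robot, y to its left, z up, the work surface at z = 0. Lengths are in m, angles in rad, forces in N, time in s.
With the tool pointing down it reaches from about 0.275 to 0.775 m from the base axis. Payload 14.6 kg.
Tool frame: the origin (TCP) lies midway between the tips of the shut fingers; the grasp point (between the pads) lies 19 mm behind it; z points along the fingers, y is the line along which they close (so a half turn about z gives the same grasp; the last joint's range is limited). The gripper opens to 85 mm and grips with 20 to 120 N. Pads are 22 mm wide; open, the fingers measure 114 mm over their backs; the gripper's body (76 mm by 85 mm) begins 54 mm behind the grasp point. The pads swing forward as they close: fully open they stand 13 mm farther back than shut.
Start: joints at [-1.262, 0.263, -0.048, 1.259, 0, 1.415], TCP at [0.235, -0.47, 0.194] pointing down, gripper open.
Joint ranges: [-2.65, 2.65], [-0.89, 1.7], [-1.18, 1.37], [-2.13, 2.11], [-1.35, 1.29], [-3.14, 3.14]. Speed limits (rad/s): [1.89, 1.89, 2.57, 2.79, 3.14, 3.14].

### API

Orientations are given as [roll, pitch, yaw] about the fixed x, y, z axes, in that order (R = Rz(yaw) Ry(pitch) Rx(roll)).
In Python, from rig import bot gives the robot as it stands.
- The arm moves only by the tool arm_command, never from a script. Its argument "targets" is a list that holds one entry, the list of rows, each a list of 5 numbers: the shift along the tool's x, y, z in m, then the turn about the tool's z in degrees, then the opening, from 0 (shut) to 1 (fully open). A call has 1 to 10 rows; each row shifts and turns the commanded pose from where the row before left it, along the tool's axes as they then stand; what a row does not reach is not made up. A row lasts 1/10 s, in which the tool goes at most 50 mm and 8.59 degrees, less where a joint would pass 70% of its speed; a pose out of reach is approached as far as the arm can. A call is refused whole if a number of a shift passes 0.05 or a number of a turn 8.59, either way. A call with a gripper value outside its range is refused whole. The fingers move at their own pace and stop on an object; the grip force is fixed at half the most. Time passes only in rows, so rows that do not move let the fingers close. It gives the time, the measured TCP pose, the force, the opening and the grip force at its end, in the units of the state.
- bot.get_state(): the state, without advancing time (a new reading comes with each control period).
- bot.get_image(name): name is "scene" or "top" or "wrist"; returns a dict with "color" (480x640x3 uint8, red, green, blue), "range_z" (480x640 float32, m along the optical axis (not along the pixel's ray), 0 where there is no reading), "mtx" (3x3 intrinsics, pixels), "k1" (the pictures are not rectified: a ray, as slopes to the right and down, at radius r is drawn at 1 + k1 r^2 times it, then the intrinsics apply), "view" (4x4, takes a point from world to camera coordinates). Camera axes: x right, y up, looking along -z (the intrinsics and any distortion apply to the point x, -y, -z); pixel columns grow to the right and rows downward; lengths in m; the calibration is good to about 2 mm. A picture is of the moment at which its call begins.
- bot.hand_in(): hands the job in; it is judged then, once.
The state is a dict: "time_s": time; "joints": joint angles; "joint_vel": joint speeds; "effort": joint torques, N m; "tool_pos": TCP position; "orientation": TCP orientation; "wrist_force": force on the tool from outside, world axes, zero at the start; "torque": the same for the moment, N m; "opening": finger opening in m; "finger_force": force on a finger pad.
Only numpy, scipy, OpenCV 4.12 (cv2) and the standard library are available. Lean on these libraries where they do the work, as an engineer would, in place of code of your own. Each camera call takes 0.05 s, during which the arm holds its last target. There are 200 camera calls.

### The job

Dry-fit the two L-shaped plywood plates in the three-sided wooden frame on the table: turn them so that they interlock and lie flat and snug inside it, filling it (they slide in through its open end), and swing the turn-button right across the opening so that they cannot slide out again. Leave the glue bottle and the roll of tape where they stand.

Things in the scene. Friction and masses are not known exactly. Their poses are not given: they have to be found in the camera images.
- frame: Three-sided frame of light wooden battens 18 mm wide and high, fixed to the table, without a floor. Origin: centre of its pocket at table height. Pocket: x = -48 to +49 mm, y = -62 to +62 mm; back wall at +x, open at -x (mouth). Outside: x = -48 to +67, y = -80 to +80 mm; steel fixing ears, up to 14 mm high, reach y = +-105 mm at x = -5 to +29 mm.
- frame_mouth (a point): Middle of the frame's open end, at table height, at x = -48, y = 0 mm of the frame; axes as the frame's, x pointing into the pocket. The last 14 mm of both side battens are planed back by up to 7 mm on the inside, as a lead-in.
- plate_long_foot: Loose L-shaped plywood plate with the long foot, 15 mm thick, about 0.12 kg, lying flat. Origin: centre of its 64 x 120 mm outline, on its underside. Bar: x = 0 to +32, y = -60 to +60 mm; foot: x = -32 to 0, y = -60 to +15 mm; the other corner is empty. Packed, it lies as the frame does, x to x, its origin at x = +16 to +17 mm of the frame.
- plate_short_foot: Loose L-shaped plywood plate with the short foot, 15 mm thick, about 0.1 kg, lying flat. Origin: centre of its 64 x 120 mm outline, on its underside. Bar: x = -32 to 0, y = -60 to +60 mm; foot: x = 0 to +32, y = +18 to +60 mm. Packed, x to the frame's x, its origin is at x = -15 to -17 mm of the frame (or the whole pack of both plates turned by half a turn).
- button (a joint): Turn-button, a flat aluminium bar 16 mm wide, on an upright screw at x = -56.5, y = +77 mm of the frame, its end 70 mm from the screw. 0: points straight out of the mouth (frame -x); negative: splayed away; 1.57 (stop): across the mouth, close to the packed plates. Positive is counter-clockwise from above. Heights 4.5 to 14.5 mm. Friction 0.06 N m: a finger pushes it, it stays.
- button_post (a point): Top centre of the black finger post on the turn-button, 15 mm across and 22 mm high (heights 14.5 to 36.5 mm), 50 mm from the screw.
- glue_bottle: Standing glue bottle, 42 mm across, 130 mm tall, 0.11 kg. Origin: centre of its underside. A bystander.
- masking_tape: Roll of black tape lying flat, 62 mm across, 19 mm high. Origin: centre of its underside. A bystander.

How it is judged:
At the end, for the whole second after the job is handed in: Both plates lie flat and at rest in the pocket: each origin within 20 mm (frame x) and 4 mm (frame y) of the pocket's centre, sides parallel to the frame within 0.06 rad, underside under 3 mm above the table; the turn-button is across the mouth, beyond 1.4 rad (x of plate_long_foot in the frame of frame between -0.02 and 0.02 m and y of plate_long_foot in the frame of frame between -0.004 and 0.004 m and angle between the x axis of each of plate_long_foot, plate_short_foot and the x axis of frame, either way round below 0.06 rad and z of each of plate_long_foot, plate_short_foot in the frame of frame below 0.003 m and angle between each of plate_long_foot, plate_short_foot's own z axis and vertical below 0.05 rad and linear speed of each of plate_long_foot, plate_short_foot below 0.01 m/s and x of plate_short_foot in the frame of frame between -0.02 and 0.02 m and y of plate_short_foot in the frame of frame between -0.004 and 0.004 m and value of joint button above 1.4 rad and velocity of joint button below 0.05 rad/s); the robot touches nothing.
It fails at once if the glue bottle was shifted by more than 30 mm or knocked over (distance of glue_bottle from where it was at the start of the episode above 0.03 m or angle between glue_bottle's own z axis and vertical above 0.4 rad).
It fails at once if the roll of tape was shifted by more than 30 mm (distance of masking_tape from where it was at the start of the episode above 0.03 m).
It also fails if it takes over 67 s, if anything falls off the work surface, if the arm or the gripper's body presses on something with over 40 N, if the wrist force passes 120 N, or if a joint passes its speed limit or range.

## Working session

There is one attempt and no reset: what is moved stays moved. The work goes in short steps, Python scripts to look and compute and a tool call to move; the robot and the scene stay as the last step left them, time stands still between calls to the robot, and variables do not carry over. Pictures are saved under pics/ and viewed, at most 10 in all, crops included, and the job is handed in when it is done.

Besides the shell and the picture viewer there is one more tool, called after "Request:" by a JSON object that holds its "method" and its "body". arm_command: Moves the arm, as the interface text tells. Its arguments: {"type":"object","properties":{"targets":{"type":"array","items":{"type":"array","items":{"type":"array","items":{"type":"number"}}}}},"required":["targets"]}

```bash
mkdir -p pics; ls; cat > h.py <<'E'
import numpy as np, cv2
from rig import bot
def save(im,n): cv2.imwrite('pics/'+n+'.png',im['color'][:,:,::-1])
def ray(im,u,v):
    K=im['mtx'];x=(u-K[0,2])/K[0,0];y=(v-K[1,2])/K[1,1]
    a,b=x,y
    for _ in range(20):
        s=1+im['k1']*(a*a+b*b);a,b=x/s,y/s
    T=np.linalg.inv(im['view']);return T[:3,3],T[:3,:3]@np.array([a,-b,-1])
def onz(im,u,v,z):
    o,d=ray(im,u,v);return o+d*(z-o[2])/d[2]
E
python3 - <<'E'
from h import *
import pickle
d={}
for n in ['top','scene']:
    im=bot.get_image(n);save(im,n+'0');d[n]=im
pickle.dump(d,open('d0.pkl','wb'))
s=bot.get_state();print(s)
print(d['top']['view'],d['top']['mtx'],d['top']['k1'])
E
```

```text
pics
{'time_s': 0.1, 'joints': array([-1.26232458e+00,  2.63495287e-01, -4.88712259e-02,  1.25939843e+00,
       -2.40615300e-05,  1.41551275e+00]), 'joint_vel': array([ 1.62759614e-03, -1.11964220e-03,  2.66903152e-03, -7.16154043e-05,
       -2.15613702e-03,  2.38383443e-04]), 'effort': array([ 3.00067484e-03, -6.38573956e+01,  3.85065114e+01,  9.92975780e-03,
       -1.33691410e-04,  1.22686467e-05]), 'tool_pos': array([ 0.23474726, -0.46927962,  0.19366356]), 'orientation': array([-3.14063197e+00, -1.26034300e-04,  4.63755272e-01]), 'wrist_force': array([-0.53137502, -0.43061727,  0.6182074 ]), 'torque': array([ 0.0398479 , -0.01261652,  0.02446975]), 'finger_force': 0.0, 'opening': 0.08544560652673965}
[[-0.05943108 -0.9982311   0.00161674  0.18135705]
 [ 0.97490784 -0.05769428  0.21500249 -0.62058965]
 [-0.21452889  0.014354    0.97661216 -0.81133604]
 [ 0.          0.          0.          1.        ]] [[581.25608862   0.         333.34150685]
 [  0.         581.25608862 244.64941711]
 [  0.           0.           1.        ]] 0.02244588510772578
```

View pics/top0.png

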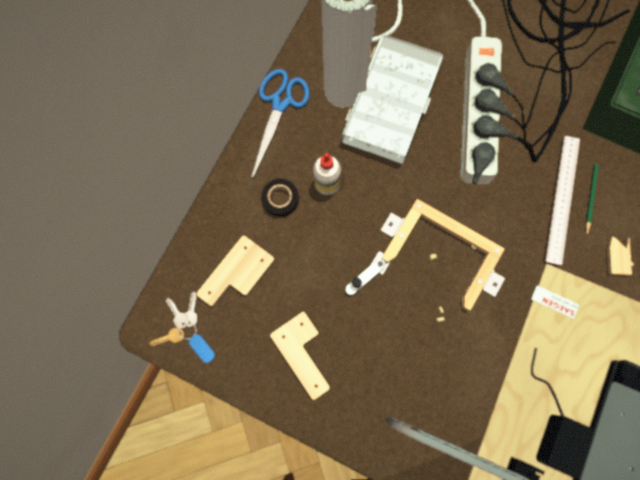

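View pics/scene0.png

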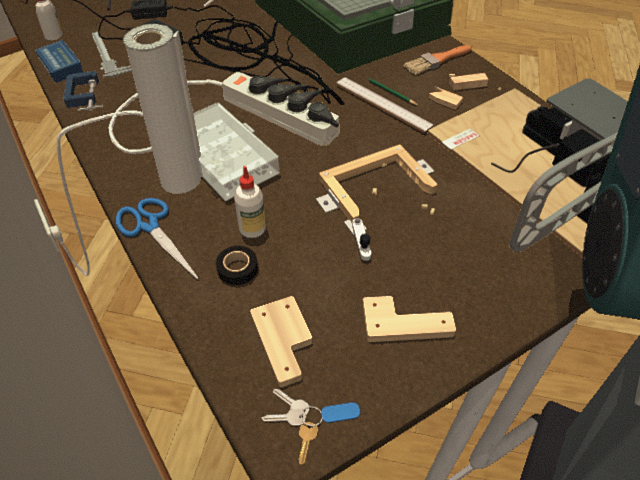

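The top view shows the frame at about (445,255) with its mouth toward lower-left, the button post at (352,287), the long-foot plate at (237,268) and the short-foot plate at (300,355). The glue stands at (327,175) and the tape at (280,197). I'll zoom in next.

```bash
python3 - <<'E'
from h import *
import pickle
d=pickle.load(open('d0.pkl','rb'));im=d['top']
c=im['color'][190:410,190:390,::-1]
a=cv2.resize(im['color'][220:410,190:340,::-1],None,fx=3,fy=3,interpolation=cv2.INTER_CUBIC)
cv2.imwrite('pics/cropA.png',a)
b=cv2.resize(im['color'][190:320,335:525,::-1],None,fx=4,fy=4,interpolation=cv2.INTER_CUBIC)
cv2.imwrite('pics/cropB.png',b)
E
```

```text
(no output)
```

View pics/cropA.png

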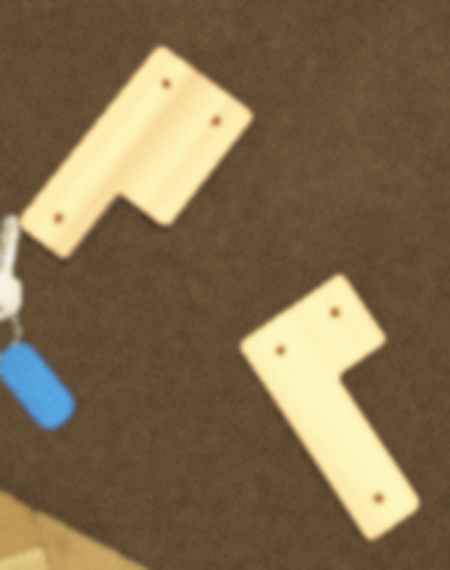

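View pics/cropB.png

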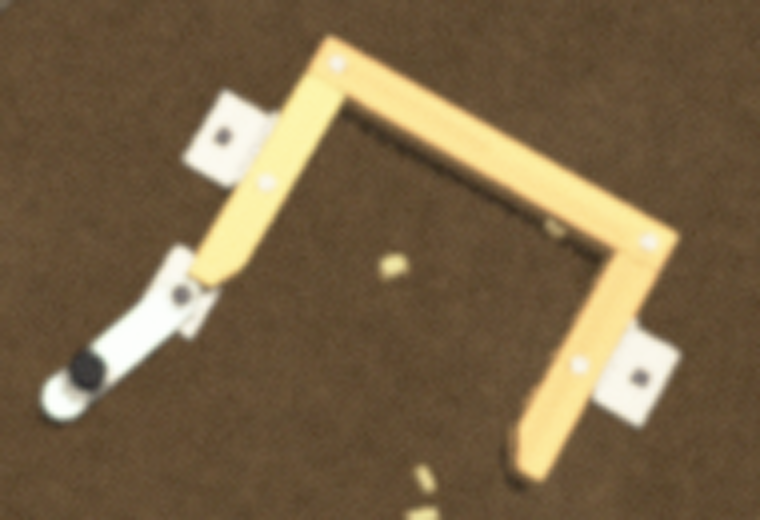

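```bash
cat >> h.py <<'E'
def fit(model,pts):
    m=np.array(model,float)/1000;p=np.array(pts)[:,:2]
    mc,pc=m.mean(0),p.mean(0);a,b=m-mc,p-pc
    th=np.arctan2((a[:,0]*b[:,1]-a[:,1]*b[:,0]).sum(),(a*b).sum())
    R=np.array([[np.cos(th),-np.sin(th)],[np.sin(th),np.cos(th)]])
    t=pc-R@mc;r=(p-(m@R.T+t))*1000
    return t,th,np.abs(r).max(),r
LONG=[(32,-60),(32,60),(0,60),(0,15),(-32,15),(-32,-60)]
SHORT=[(-32,60),(32,60),(32,18),(0,18),(0,-60),(-32,-60)]
E
python3 - <<'E'
from h import *
import pickle
d=pickle.load(open('d0.pkl','rb'));im=d['top']
A=lambda c:((c[0]+.5)/3-.5+190,(c[1]+.5)/3-.5+220)
B=lambda c:((c[0]+.5)/4-.5+335,(c[1]+.5)/4-.5+190)
L=[(161,42),(18,219),(65,260),(120,193),(166,228),(256,114)]
S=[(239,345),(342,272),(388,341),(341,376),(421,506),(370,543)]
F=[(328,34),(682,236),(545,483),(343,97),(610,255)]
FM=[(67,80),(67,-80),(-48,-80),(49,62),(49,-62)]
for n,m,c,f,z in [('long',LONG,L,A,.015),('short',SHORT,S,A,.015),('frame',FM,F,B,.018)]:
    t,th,e,r=fit(m,[onz(im,*f(p),z) for p in c]);print(n,t.round(4),round(th,4),e.round(1)); 
    if n=='frame': ft,fth=t,th
R=lambda th:np.array([[np.cos(th),-np.sin(th)],[np.sin(th),np.cos(th)]])
s=R(fth)@[-.0565,.077]+ft
post=onz(im,*B((88,366)),.0365)[:2];print('screw',s,'post',post,np.linalg.norm(post-s))
print('button ang',np.arctan2(*(post-s)[::-1])-fth-np.pi)
print('bottle',onz(im,327,160,.13),'tape',onz(im,280,196,.019))
E
```

```text
long [0.6008 0.3012] 0.865 1.5
short [0.4706 0.192 ] -1.0289 2.1
frame [ 0.6085 -0.0239] -0.6019 2.8
screw [0.6054885  0.07152611] post [0.57731007 0.1113383 ] 0.04877534881470776
button ang -0.3530087416762706
bottle [0.74222854 0.14689197 0.13      ] tape [0.72684894 0.22532467 0.019     ]
```

Request:
{"method": "arm_command", "body": {"targets": [[[0,0,0,-8.1,1],[0,0,0,-8.1,1],[0,0,0,-8.1,1],[0,0,0,-8.1,1],[0,0,0,-8.1,1],[0,0,0,-8.1,1],[0,0,0,-8.1,1],[0,0,0,-8.1,1],[0,0,0,-8.1,1],[0,0,0,-8.1,1]]]}}

```text
time_s: 1.1
tool_pos: [0.2348, -0.4694, 0.1938]
orientation: [-3.142, -0.001, 1.883]
wrist_force: [0.3, 0.9, 0.5]
opening: 0.0851
finger_force: 0.0
```

Request:
{"method": "arm_command", "body": {"targets": [[[0,0,0,-8,1],[0,0,0,-8,1],[0,0,0,-8,1],[0,0,0,-8,1],[0.0106,0.0412,0,0,1],[0.0106,0.0412,0,0,1],[0.0106,0.0412,0,0,1],[0.0106,0.0412,0,0,1],[0.0106,0.0412,0,0,1],[0.0106,0.0412,0,0,1]]]}}

```text
time_s: 2.1
tool_pos: [0.347, -0.2384, 0.194]
orientation: [3.142, -0.0, 2.436]
wrist_force: [0.9, -0.5, 0.2]
opening: 0.0853
finger_force: 0.0
```

Request:
{"method": "arm_command", "body": {"targets": [[[0.0106,0.0412,0,0,1],[0.0106,0.0412,0,0,1],[0.0106,0.0412,0,0,1],[0.0106,0.0412,0,0,1],[0.0106,0.0412,0,0,1],[0.0106,0.0412,0,0,1],[0.0106,0.0412,0,0,1],[0.0106,0.0412,0,0,1],[0.0106,0.0412,0,0,1],[0.0106,0.0412,0,0,1]]]}}

```text
time_s: 3.1
tool_pos: [0.5335, 0.1441, 0.1938]
orientation: [-3.141, -0.0, 2.436]
wrist_force: [0.1, -1.3, 0.7]
opening: 0.0857
finger_force: 0.0
```

Request:
{"method": "arm_command", "body": {"targets": [[[0.0106,0.0412,0,0,1],[0.0106,0.0412,0,0,1],[0.0106,0.0412,0,0,1],[0.0106,0.0412,0,0,1],[0,0,0.01,0,1],[0,0,0.01,0,1],[0,0,0.01,0,1],[0,0,0,0,1],[0,0,0,0,1]]]}}

```text
time_s: 4.0
tool_pos: [0.6075, 0.2942, 0.1644]
orientation: [-3.141, -0.0, 2.435]
wrist_force: [0.3, 0.2, 0.2]
opening: 0.0854
finger_force: 0.0
```

```bash
python3 - <<'E'
from h import *
s=bot.get_state();print(s['time_s'],s['tool_pos'],s['orientation'],s['joints'])
im=bot.get_image('wrist');save(im,'w1')
import pickle;pickle.dump(im,open('w1.pkl','wb'))
E
```

```text
4.0 [0.60749629 0.29424271 0.16443548] [-3.14143638e+00 -5.58363106e-05  2.43501330e+00] [ 3.30479450e-01  5.38887587e-01  3.16055739e-01  1.34812742e+00
 -3.14322609e-05  1.03705880e+00]
```

View pics/w1.png

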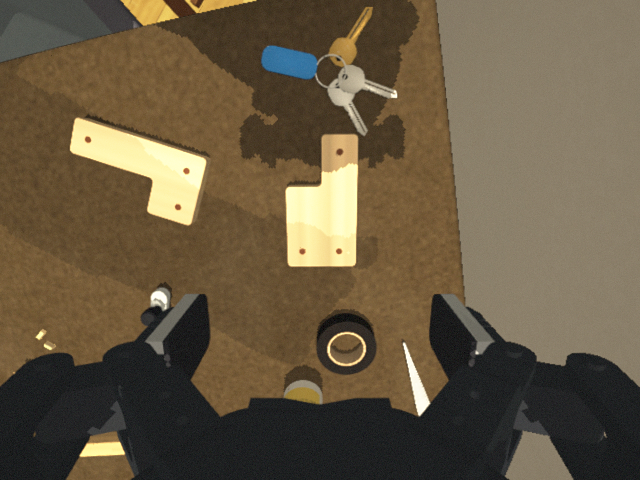

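The wrist view shows the long-foot plate at (322,200), the short-foot plate at (140,170), the tape at (346,345) and the button post at (155,305). I'll refine both plate poses from it.

```bash
python3 - <<'E'
from h import *
import pickle
im=pickle.load(open('w1.pkl','rb'))
L=[(357,267),(358,134),(322,134),(321,186),(286,186),(288,267)]
S=[(209,155),(191,226),(147,211),(152,178),(69,152),(77,117)]
for n,m,c in [('long',LONG,L),('short',SHORT,S)]:
    t,th,e,r=fit(m,[onz(im,*p,.015) for p in c]);print(n,t.round(4),round(th,4),e.round(1))
E
```

```text
long [0.602  0.3012] 0.8721 1.1
short [0.4719 0.1929] -1.0148 2.1
```

Request:
{"method": "arm_command", "body": {"targets": [[[0,0.002,0.02,0,1],[0,0,0.03,0,1],[0,0,0.03,0,1],[0,0,0.03,0,1],[0,0,0.025,0,1],[0,0,0.02,0,1],[0,0,0.01,0,1],[0,0,0,0,1]]]}}

```text
time_s: 4.85
tool_pos: [0.6087, 0.2963, -0.0014]
orientation: [-3.141, -0.001, 2.436]
wrist_force: [-0.7, -0.2, -0.5]
opening: 0.0855
finger_force: 0.0
```

Request:
{"method": "arm_command", "body": {"targets": [[[0,0,0,0,0.5],[0,0,0,0,0.5],[0,0,0,0,0.5],[0,0,0,0,0.5],[0,0,0,0,0.5],[0,0,0,0,0.5]]]}}

```text
time_s: 5.45
tool_pos: [0.6091, 0.2967, -0.0008]
orientation: [3.142, 0.0, 2.436]
wrist_force: [-0.0, -0.2, -0.8]
opening: 0.0429
finger_force: 0.0
```

```bash
python3 - <<'E'
from h import *
im=bot.get_image('wrist');save(im,'w2')
import pickle;pickle.dump(im,open('w2.pkl','wb'))
print(bot.get_state()['finger_force'],bot.get_state()['wrist_force'],bot.get_state()['opening'])
E
```

```text
0.0 [ 0.07930978 -0.2451092  -0.19952638] 0.04281531848968397
```

View pics/w2.png

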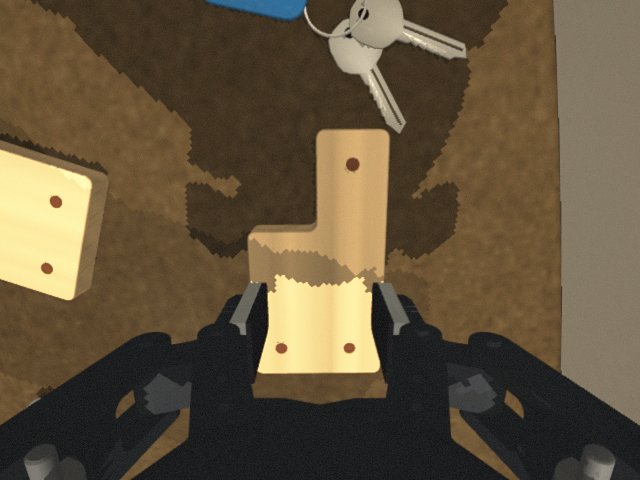

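```bash
python3 - <<'E'
from h import *
import pickle
im=pickle.load(open('w2.pkl','rb'))
s=bot.get_state();tp=s['tool_pos'];y=s['orientation'][2]
R=np.array([[np.cos(y),np.sin(y)],[np.sin(y),-np.cos(y)]])
def P(u,v):
    o,d=ray(im,u,v);p=o+d*im['range_z'][v,u];q=R.T@(p-tp)[:2];return (u,v),(q*1000).round(1),(p[2]*1000).round(1)
for u,v in [(320,300),(280,280),(360,280),(350,180),(200,280),(255,288),(250,288),(262,288),(245,310),(262,310),(266,300),(386,288),(380,310),(390,310),(376,300),(376,350),(264,350),(258,330),(252,340)]: print(*P(u,v))
E
```

```text
(320, 300) [-10.3  -0.2] 15.5
(280, 280) [ -0.1 -19.1] 15.3
(360, 280) [ 0.1 18.6] 15.8
(350, 180) [46.8 13. ] 15.2
(200, 280) [ -6.2 -62.5] 0.2
(255, 288) [  9.7 -25. ] 48.8
(250, 288) [  9.8 -26.8] 48.9
(262, 288) [  9.4 -22.4] 47.9
(245, 310) [  9.9 -25. ] 68.0
(262, 310) [  2.5 -22. ] 52.7
(266, 300) [  2.6 -21.7] 43.9
(386, 288) [ 9.8 24.7] 49.0
(380, 310) [ 6.  20.9] 59.9
(390, 310) [ 9.4 22.9] 66.9
(376, 300) [ 5.3 21. ] 49.8
(376, 350) [-11.4  20.5] 57.7
(264, 350) [-37.1 -28.1] 16.2
(258, 330) [ -0.4 -22.1] 62.6
(252, 340) [  2.9 -21.9] 75.0
```

```bash
python3 - <<'E'
from h import *
import pickle
im=pickle.load(open('w2.pkl','rb'))
s=bot.get_state();tp=s['tool_pos'];y=s['orientation'][2]
print(tp,s['joints'])
R=np.array([[np.cos(y),np.sin(y)],[np.sin(y),-np.cos(y)]])
def P(u,v):
    o,d=ray(im,u,v);p=o+d*im['range_z'][v,u];q=R.T@(p-tp)[:2];return [*(q*1000).round(1),(p[2]*1000).round(1)]
for v in (284,300,320,350):
  for u in list(range(236,276,4))+list(range(364,400,4)): print(v,u,P(u,v))
E
```

```text
[ 0.60912103  0.29673594 -0.00085072] [3.33184013e-01 6.25361917e-01 1.63564550e-02 9.61727296e-01
 6.07832935e-06 1.03875257e+00]
284 236 [np.float64(-8.2), np.float64(-43.7), np.float64(0.4)]
284 240 [np.float64(-8.5), np.float64(-41.8), np.float64(-0.3)]
284 244 [np.float64(-8.1), np.float64(-39.5), np.float64(0.6)]
284 248 [np.float64(9.9), np.float64(-28.3), np.float64(45.2)]
284 252 [np.float64(9.5), np.float64(-26.9), np.float64(44.2)]
284 256 [np.float64(9.7), np.float64(-25.3), np.float64(44.6)]
284 260 [np.float64(9.4), np.float64(-23.8), np.float64(43.9)]
284 264 [np.float64(9.3), np.float64(-22.3), np.float64(43.7)]
284 268 [np.float64(-2.3), np.float64(-24.9), np.float64(15.1)]
284 272 [np.float64(-2.1), np.float64(-23.0), np.float64(15.5)]
284 364 [np.float64(-2.5), np.float64(20.8), np.float64(14.4)]
284 368 [np.float64(-1.9), np.float64(22.5), np.float64(15.8)]
284 372 [np.float64(-2.2), np.float64(24.5), np.float64(15.2)]
284 376 [np.float64(9.2), np.float64(21.7), np.float64(43.5)]
284 380 [np.float64(9.8), np.float64(23.1), np.float64(44.9)]
284 384 [np.float64(9.5
[... 3130 characters left out ...]

350 268 [np.float64(-37.5), np.float64(-26.2), np.float64(15.6)]
350 272 [np.float64(-37.2), np.float64(-24.1), np.float64(16.1)]
350 364 [np.float64(-37.8), np.float64(21.9), np.float64(15.1)]
350 368 [np.float64(-37.5), np.float64(23.8), np.float64(15.6)]
350 372 [np.float64(-37.0), np.float64(25.7), np.float64(16.4)]
350 376 [np.float64(-11.4), np.float64(20.5), np.float64(57.7)]
350 380 [np.float64(-6.3), np.float64(20.5), np.float64(65.9)]
350 384 [np.float64(-2.4), np.float64(20.6), np.float64(72.2)]
350 388 [np.float64(-0.3), np.float64(21.2), np.float64(75.6)]
350 392 [np.float64(0.2), np.float64(22.3), np.float64(76.4)]
350 396 [np.float64(10.3), np.float64(19.8), np.float64(92.7)]
```

The picture and depth show the fingers still above the plate: the pad bottoms are near z = 40 mm although the TCP reads about 0. I'll open and go lower, watching the force.

Request:
{"method": "arm_command", "body": {"targets": [[[0,0,0,0,1],[0,0,0,0,1],[0,0,0,0,1],[0,0,0,0,1],[0,0,0.008,0,1],[0,0,0.008,0,1],[0,0,0.006,0,1],[0,0,0,0,1]]]}}

```text
time_s: 6.3
tool_pos: [0.6083, 0.2964, -0.0243]
orientation: [-3.14, -0.001, 2.436]
wrist_force: [0.6, 0.6, 0.5]
opening: 0.0851
finger_force: 0.0
```

```bash
cat >> h.py <<'E'
def tips():
    im=bot.get_image('wrist');s=bot.get_state();tp=s['tool_pos'];y=s['orientation'][2]
    R=np.array([[np.cos(y),np.sin(y)],[np.sin(y),-np.cos(y)]])
    v,u=np.mgrid[150:420:2,100:540:2];T=np.linalg.inv(im['view'])
    o,_=ray(im,0,0);D=np.array([ray(im,a,b)[1] for a,b in zip(u.ravel(),v.ravel())])
    P=o+D*im['range_z'][v,u].reshape(-1,1)
    q=(P[:,:2]-tp[:2])@R; h=s['opening']/2
    for sg in (-1,1):
        k=(abs(q[:,0])<.012)&(abs(sg*q[:,1]-h)<.003)&(P[:,2]>.001)
        z=np.sort(P[k,2])*1000;print('finger',sg,z[:12].round(1))
    print(tp.round(4),s['wrist_force'].round(1),s['opening'],s['time_s'])
    return im
E
python3 -c "
from h import *
tips()"
```

```text
finger -1 [ 1.   1.   1.   1.1  1.1  1.2  1.2  1.3 25.8 26.2 26.7 26.8]
finger 1 [ 1.1  1.1  1.2  1.2  1.2  1.2  1.3  1.4  1.6 25.9 26.3 26.4]
[ 0.6087  0.2966 -0.0236] [ 0.  -0.6 -0.1] 0.08519752241531764 6.35
```

Request:
{"method": "arm_command", "body": {"targets": [[[0,0,0.008,0,1],[0,0,0.007,0,1],[0,0,0,0,0.6],[0,0,0,0,0.6],[0,0,0,0,0.6],[0,0,0,0,0.6],[0,0,0,0,0.6]]]}}

```text
time_s: 7.05
tool_pos: [0.6092, 0.2967, -0.0379]
orientation: [3.142, 0.0, 2.436]
wrist_force: [-0.5, -0.5, 1.0]
opening: 0.0623
finger_force: 65.5
```

```bash
python3 -c "
from h import *
tips()"
```

```text
finger -1 [10.1 11.7 13.1 13.7 14.  14.  14.1 14.1 14.2 14.3 14.3 14.3]
finger 1 [ 9.6  9.8 10.8 10.8 11.3 12.4 12.7 13.2 13.5 14.1 14.4 14.4]
[ 0.6091  0.2967 -0.0379] [-0.   0.4 -0.5] 0.06229094875166961 7.1
```

Request:
{"method": "arm_command", "body": {"targets": [[[0,0,-0.01,0,0.6],[0,0,-0.02,0,0.6],[0,0,-0.03,0,0.6],[0,0,-0.03,0,0.6],[-0.0155,-0.0326,0,0,0.6],[-0.0155,-0.0326,0,0,0.6],[-0.0155,-0.0326,0,0,0.6],[-0.0155,-0.0326,0,0,0.6]]]}}

```text
time_s: 7.9
tool_pos: [0.5714, 0.1561, 0.0529]
orientation: [3.141, 0.001, 2.436]
wrist_force: [1.0, -1.0, -0.5]
opening: 0.0627
finger_force: 65.8
```

Request:
{"method": "arm_command", "body": {"targets": [[[-0.0155,-0.0326,0,0,0.6],[-0.0155,-0.0326,0,0,0.6],[-0.0155,-0.0326,0,0,0.6],[-0.0155,-0.0326,0,0,0.6],[0,0,0,8.4,0.6],[0,0,0,8.4,0.6],[0,0,0,8.4,0.6],[0,0,0,8.4,0.6],[0,0,0,8.4,0.6]]]}}

```text
time_s: 8.8
tool_pos: [0.5345, 0.0177, 0.0528]
orientation: [3.141, 0.0, 1.697]
wrist_force: [0.1, 0.2, -1.0]
opening: 0.0621
finger_force: 65.9
```

Request:
{"method": "arm_command", "body": {"targets": [[[0,0,0,8.4,0.6],[0,0,0,8.4,0.6],[0,0,0,8.4,0.6],[0,0,0,8.4,0.6],[0,0,0,8.4,0.6],[0,0,0,0,0.6],[0,0,0,0,0.6]]]}}

```text
time_s: 9.5
tool_pos: [0.5345, 0.0178, 0.0525]
orientation: [3.141, -0.0, 0.974]
wrist_force: [-0.5, -0.3, -1.2]
opening: 0.0622
finger_force: 65.9
```

```bash
python3 - <<'E'
from h import *
im=bot.get_image('wrist');save(im,'w3')
import pickle;pickle.dump((im,bot.get_state()),open('w3.pkl','wb'))
s=bot.get_state();print(s['tool_pos'],s['orientation'],s['joints'],s['opening'])
E
```

```text
[0.53446167 0.01777705 0.05242174] [ 3.14128720e+00 -1.87849439e-04  9.74162915e-01] [-1.19201085e-01  3.63041694e-01 -3.03655610e-01  9.03741406e-01
  2.64864540e-05  2.04822869e+00] 0.061938652364408014
```

View pics/w3.png

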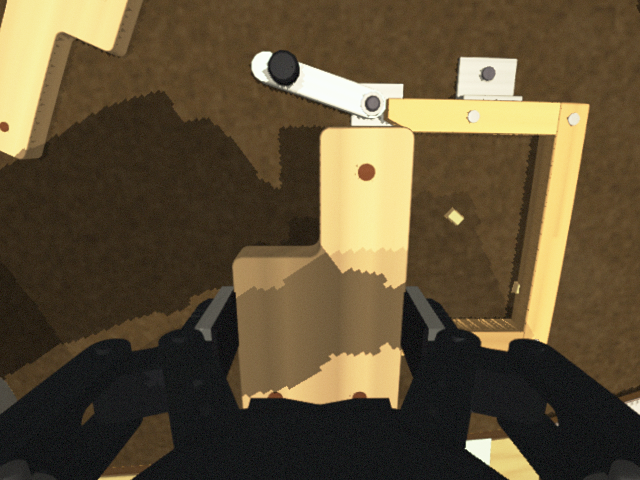

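The view shows the held plate's bar end at (320–413,127), the frame's outer back corner at (588,104), its inner corners at (557,135) and (526,331), and its mouth corner at (390,99). I'll use these to refine the alignment.

```bash
python3 - <<'E'
from h import *
import pickle
im,s=pickle.load(open('w3.pkl','rb'))
def P(u,v):
    o,d=ray(im,u,v);return o+d*np.median(im['range_z'][v-2:v+3,u-2:u+3])
print([P(*p)[2].round(4) for p in [(340,150),(390,150),(340,220),(390,220),(300,265),(480,118),(575,110),(560,250),(485,220),(480,105)]])
z=np.mean([P(*p)[2] for p in [(340,150),(390,150),(340,220),(390,220)]])
p=[(414,126),(319,127),(320,247),(234,247)]
lt,lth,e,r=fit([LONG[i] for i in(1,2,3,4)],[onz(im,*c,z) for c in p]);print('plate',lt,lth,r.round(1).tolist(),z)
F=[(589,103),(389,98),(557,135),(526,331)];FM=[(67,80),(-48,80),(49,62),(49,-62)]
ft,fth,e,r=fit(FM,[onz(im,*c,.018) for c in F]);print('frame',ft,fth,r.round(1).tolist())
c,sn=np.cos(fth),np.sin(fth);Ri=np.array([[c,sn],[-sn,c]])
print('plate in frame mm',Ri@(lt-ft)*1000,'ang',lth-fth, 'tcp in frame',Ri@(s['tool_pos'][:2]-ft)*1000)
print('tool yaw-pi/2',s['orientation'][2]-np.pi/2)
pickle.dump((ft,fth),open('frame.pkl','wb'))
E
```

```text
[np.float64(0.106), np.float64(0.106), np.float64(0.1055), np.float64(0.1056), np.float64(0.1055), np.float64(0.0185), np.float64(0.0185), np.float64(0.0184), np.float64(-0.0002), np.float64(0.0182)]
plate [0.541388   0.02613458] -0.6095068936105812 [[-1.7, -0.3], [-1.7, -1.3], [1.3, 1.3], [2.1, 0.3]] 0.10575503191000553
frame [ 0.61062377 -0.02595001] -0.5954519940537919 [[-1.0, 0.4], [0.4, 0.4], [0.4, -0.5], [0.2, -0.3]]
plate in frame mm [-86.53331664   4.28740398] ang -0.014054899556789291 tcp in frame [-87.57999611  -6.5166177 ]
tool yaw-pi/2 -0.5966334119677381
```

Request:
{"method": "arm_command", "body": {"targets": [[[-0.003,0,0.02,0,0.6],[0,0,0.03,0,0.6],[0,0,0.02,0,0.6],[0,0,0.01,0,0.6],[0,0,0.005,0,0.6],[0,0,0,0,0.6],[0,0,0,0,0.6]]]}}

```text
time_s: 10.25
tool_pos: [0.5333, 0.0152, -0.0322]
orientation: [3.141, -0.001, 0.971]
wrist_force: [1.4, 0.5, -1.6]
opening: 0.0621
finger_force: 65.8
```

```bash
cat >> h.py <<'E'
def cloud(name='wrist',step=1):
    import pickle
    im=bot.get_image(name);ft,fth=pickle.load(open('frame.pkl','rb'))
    v,u=np.mgrid[0:480:step,0:640:step];K=im['mtx']
    x=(u-K[0,2])/K[0,0];y=(v-K[1,2])/K[1,1];a,b=x,y
    for _ in range(20): k=1+im['k1']*(a*a+b*b);a,b=x/k,y/k
    r=im['range_z'][v,u];C=np.stack([a*r,-b*r,-r,np.ones_like(r)],-1)
    W=(C@np.linalg.inv(im['view']).T)[...,:3]
    c,s=np.cos(fth),np.sin(fth);F=(W[...,:2]-ft)@np.array([[c,-s],[s,c]])*1000
    F=np.dstack([F,W[...,2]*1000]);F[r<=0]=np.nan
    return im,F
E
cat > edges.py <<'E'
from h import *
im,F=cloud();save(im,'w_last')
f=F.reshape(-1,3);ok=(f[:,2]>10)&(f[:,2]<24)
q=f[ok]
def ext(sel,ax,pc):
    return np.percentile(q[sel][:,ax],pc).round(1) if sel.sum()>20 else None
print('plate z',[np.median(q[(abs(q[:,0]+70)<5)&(abs(q[:,1]-y)<4)][:,2]).round(1) for y in (10,30,50)])
for x in range(-85,20,6):
    s=abs(q[:,0]-x)<2
    t=s&(q[:,1]<64)&(q[:,1]>40); b=s&(q[:,1]>55)&(q[:,1]<75)
    print(x,'plate end max y',ext(t,1,99),'batten inner',ext(s&(q[:,1]>58),1,1), 'n',t.sum())
for y in (20,30,40,50):
    s=(abs(q[:,1]-y)<2)&(q[:,0]<45);print('y',y,'x range',ext(s,0,1),ext(s,0,99))
    s=(abs(q[:,1]-y)<2)&(q[:,0]>42);print('   back wall',ext(s,0,1),ext(s,0,99))
for x in range(-40,45,12):
    s=(abs(q[:,0]-x)<2)&(q[:,1]<-50);print(x,'lower batten inner',ext(s,1,99))
s=bot.get_state();print(s['tool_pos'],s['orientation'][2],s['wrist_force'].round(1),s['opening'],s['time_s'])
E
python3 edges.py
```

```text
plate z [np.float64(21.1), np.float64(21.1), np.float64(21.1)]
-85 plate end max y 58.8 batten inner 58.5 n 465
-79 plate end max y 59.5 batten inner 58.2 n 693
-73 plate end max y 59.4 batten inner 58.2 n 706
-67 plate end max y 59.4 batten inner 58.2 n 698
-61 plate end max y 59.4 batten inner 58.1 n 698
-55 plate end max y 58.9 batten inner 58.2 n 476
-49 plate end max y None batten inner 69.1 n 0
-43 plate end max y None batten inner 66.0 n 0
-37 plate end max y 63.9 batten inner 63.0 n 51
-31 plate end max y 64.0 batten inner 62.6 n 71
-25 plate end max y 64.0 batten inner 62.7 n 67
-19 plate end max y 63.8 batten inner 62.5 n 66
-13 plate end max y 63.8 batten inner 62.4 n 68
-7 plate end max y 64.0 batten inner 62.5 n 69
-1 plate end max y 64.0 batten inner 62.4 n 74
5 plate end max y 63.9 batten inner 62.3 n 64
11 plate end max y 63.9 batten inner 62.4 n 67
17 plate end max y 64.0 batten inner 62.2 n 64
y 20 x range -85.5 -54.1
   back wall None None
y 30 x range -85.4 -54.4
   back wall None None
y 40 x range -85.4 -54.3
   back wall None None
y 50 x range -85.4 -54.2
   back wall None None
-40 lower batten inner None
-28 lower batten inner None
-16 lower batten inner -60.6
-4 lower batten inner -67.6
8 lower batten inner None
20 lower batten inner -61.0
32 lower batten inner None
44 lower batten inner None
[ 0.53332231  0.01521899 -0.03208341] 0.9703756316928744 [ 0.1  0.5 -1.8] 0.0621791082137753 10.3
```

Request:
{"method": "arm_command", "body": {"targets": [[[0.0005,0,0.003,0,0.6],[0,0.008,0,0,0.6],[0,0.008,0,0,0.6],[0,0.008,0,0,0.6],[0,0.008,0,0,0.6]]]}}

```text
time_s: 10.8
tool_pos: [0.5602, -0.003, -0.0359]
orientation: [3.141, -0.0, 0.97]
wrist_force: [0.0, -0.2, -1.7]
opening: 0.0621
finger_force: 65.9
```

Request:
{"method": "arm_command", "body": {"targets": [[[0,0.008,0,0,0.6],[0,0.008,0,0,0.6],[0,0.008,0,0,0.6],[0,0.008,0,0,0.6],[0,0.008,0,0,0.6],[0,0.006,0,0,0.6],[0,0,0,0,0.6]]]}}

```text
time_s: 11.5
tool_pos: [0.598, -0.0289, -0.036]
orientation: [3.141, -0.0, 0.97]
wrist_force: [-0.2, -0.6, -1.3]
opening: 0.062
finger_force: 65.9
```

```bash
python3 edges.py
```

```text
plate z [np.float64(nan), np.float64(nan), np.float64(nan)]
-85 plate end max y None batten inner 78.8 n 0
-79 plate end max y None batten inner 76.8 n 0
-73 plate end max y None batten inner 74.9 n 0
-67 plate end max y None batten inner 72.9 n 0
-61 plate end max y None batten inner 70.7 n 0
-55 plate end max y None batten inner 70.3 n 0
-49 plate end max y None batten inner 69.5 n 0
-43 plate end max y None batten inner 66.8 n 0
-37 plate end max y None batten inner 63.9 n 10
-31 plate end max y 63.9 batten inner 62.7 n 72
-25 plate end max y 63.8 batten inner 62.6 n 71
-19 plate end max y 64.0 batten inner 62.5 n 74
-13 plate end max y 64.0 batten inner 62.5 n 79
-7 plate end max y 63.9 batten inner 62.4 n 430
-1 plate end max y 63.9 batten inner 58.3 n 797
5 plate end max y 63.9 batten inner 58.3 n 783
11 plate end max y 63.9 batten inner 58.3 n 776
17 plate end max y 63.9 batten inner 58.3 n 781
y 20 x range -7.1 24.2
   back wall 47.6 65.6
y 30 x range -7.0 24.1
   back wall 47.7 65.4
y 40 x range -7.0 24.0
   back wall 47.7 65.5
y 50 x range -7.0 24.1
   back wall 47.9 65.5
-40 lower batten inner None
-28 lower batten inner None
-16 lower batten inner None
-4 lower batten inner None
8 lower batten inner None
20 lower batten inner None
32 lower batten inner None
44 lower batten inner None
[ 0.59744092 -0.02853369 -0.03601723] 0.9697315986660182 [ 0.1 -1.1 -1.5] 0.062230181230603906 11.55
  return _methods._mean(a, axis=axis, dtype=dtype,
  ret = ret.dtype.type(ret / rcount)
```

Request:
{"method": "arm_command", "body": {"targets": [[[0,0,0.0025,0,0.6],[0,0,0,0,0.87],[0,0,0,0,0.87],[0,0,0,0,0.87],[0,0,-0.01,0,0.87],[0,0,-0.02,0,0.87],[0,0,-0.025,0,0.87],[0,-0.03,0,0,0],[0,-0.03,0,0,0],[0,-0.012,0,0,0]]]}}

```text
time_s: 12.55
tool_pos: [0.536, 0.0134, 0.0173]
orientation: [-3.141, 0.0, 0.971]
wrist_force: [0.1, -0.1, -0.5]
opening: 0.031
finger_force: 0.0
```

Request:
{"method": "arm_command", "body": {"targets": [[[0,0,0,0,0],[0,0,0,0,0],[0,0,0,0,0],[0,0,0.02,0,0],[0,0,0.02,0,0],[0,0,0.006,0,0],[0,0,0,0,0]]]}}

```text
time_s: 13.25
tool_pos: [0.5378, 0.012, -0.03]
orientation: [-3.14, 0.001, 0.97]
wrist_force: [0.3, 0.1, 0.0]
opening: 0.0002
finger_force: 0.0
```

```bash
python3 -W ignore - <<'E'
from h import *
im,F=cloud();save(im,'w4');f=F.reshape(-1,3)
q=f[(f[:,2]>10)&(f[:,2]<24)]
for y in (20,30,40,50):
    s=(abs(q[:,1]-y)<2)&(q[:,0]<45);print('y',y,'x range',np.percentile(q[s][:,0],[1,99]).round(1))
for x in (0,5,10,15,20):
    s=(abs(q[:,0]-x)<2)&(q[:,1]<61);print(x,'max y',np.percentile(q[s][:,1],99).round(1), 'z',np.median(q[s][:,2]).round(1))
ft,fth=__import__('pickle').load(open('frame.pkl','rb'))
s=bot.get_state();c,sn=np.cos(fth),np.sin(fth);t=np.array([[c,sn],[-sn,c]])@(s['tool_pos'][:2]-ft)*1000
print('tcp frame',t,s['tool_pos'],s['opening'],s['wrist_force'])
g=f[(abs(f[:,0]-t[0])<25)&(abs(f[:,1]-t[1])<25)&(f[:,2]>3)&(f[:,2]<60)]
print('finger low z',np.sort(g[:,2])[:10].round(1),'x ext',np.nanmin(g[:,0]),np.nanmax(g[:,0]))
E
```

```text
y 20 x range [-8.9 22.5]
y 30 x range [-8.9 22.7]
y 40 x range [-8.9 22.8]
y 50 x range [-8.9 22.8]
0 max y 58.9 z 15.3
5 max y 59.0 z 15.4
10 max y 59.0 z 15.4
15 max y 58.7 z 15.3
20 max y 58.5 z 15.3
tcp frame [-81.21839345  -9.13084662] [ 0.53826213  0.01204463 -0.02932282] -2.42214433887517e-05 [ 0.78589053 -0.49712023 -0.14116508]
finger low z [11.2 11.4 11.4 11.6 11.7 11.7 11.8 11.8 11.9 11.9] x ext -106.17877252769676 -56.22154403645813
```

View pics/w4.png

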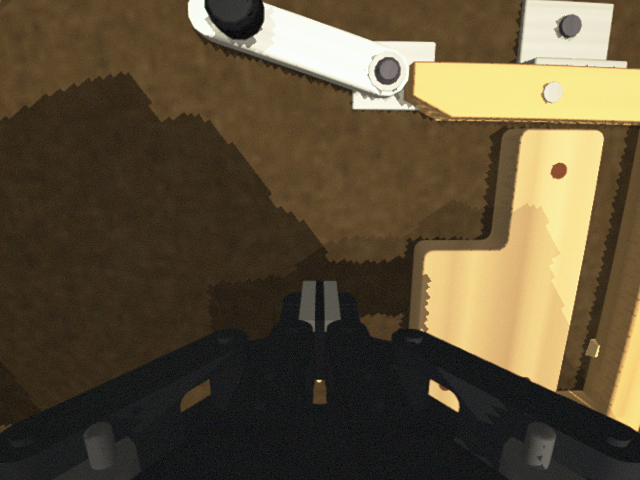

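Request:
{"method": "arm_command", "body": {"targets": [[[0,0.008,0.002,0,0],[0,0.008,0,0,0],[0,0.008,0,0,0],[0,0.008,0,0,0],[0,0.006,0,0,0],[0,0.006,0,0,0],[0,0.005,0,0,0]]]}}

```text
time_s: 14.0
tool_pos: [0.5787, -0.0156, -0.0314]
orientation: [-3.142, 0.0, 0.97]
wrist_force: [-2.1, 1.3, 3.4]
opening: 0.0001
finger_force: 1.7
```

```bash
cat > chk.py <<'E'
from h import *
import warnings;warnings.simplefilter('ignore')
im,F=cloud();save(im,'w_last');f=F.reshape(-1,3)
q=f[(f[:,2]>11)&(f[:,2]<17)]
for y in (-50,-40,-30,10,20,30,40,50):
    s=(abs(q[:,1]-y)<2)&(q[:,0]<48)
    if s.sum()>20: print('y',y,'x range',np.percentile(q[s][:,0],[1,99]).round(1))
for x in range(-60,48,8):
    s=(abs(q[:,0]-x)<2)&(q[:,1]<61.5)&(q[:,1]>40)
    if s.sum()>20: print(x,'max y',np.percentile(q[s][:,1],99).round(1), 'z',np.median(q[s][:,2]).round(1))
ft,fth=__import__('pickle').load(open('frame.pkl','rb'))
s=bot.get_state();c,sn=np.cos(fth),np.sin(fth);t=np.array([[c,sn],[-sn,c]])@(s['tool_pos'][:2]-ft)*1000
print('tcp frame',t,s['tool_pos'],s['orientation'][2],s['opening'],s['wrist_force'].round(1),s['time_s'])
E
python3 chk.py
```

```text
y -50 x range [15.6 27.3]
y -30 x range [30.3 47.9]
y 10 x range [-18.4  47.7]
y 20 x range [12.7 47.9]
y 30 x range [12.7 47.9]
y 40 x range [12.6 47.9]
y 50 x range [12.5 47.9]
12 max y 58.4 z 14.5
20 max y 59.7 z 15.3
28 max y 60.0 z 15.4
36 max y 60.1 z 15.3
44 max y 58.8 z 15.3
tcp frame [-31.45116749  -9.34533572] [ 0.57934387 -0.01604654 -0.03140831] 0.9697098414028618 -0.0001828033707171099 [-0.3 -0.8  1. ] 14.05
```

Request:
{"method": "arm_command", "body": {"targets": [[[0,0.001,0,0,0],[0,0.001,0,0,0],[0,0.001,0,0,0],[0,0,0,0,0]]]}}

```text
time_s: 14.45
tool_pos: [0.5806, -0.0168, -0.0315]
orientation: [-3.141, -0.0, 0.97]
wrist_force: [-1.4, 2.4, 0.9]
opening: 0.0
finger_force: 1.4
```

```bash
python3 chk.py
```

```text
y -50 x range [17.8 29.5]
y -30 x range [32.4 47.9]
y 10 x range [-15.8  47.4]
y 20 x range [15.7 47.4]
y 30 x range [15.8 47.8]
y 40 x range [15.9 47.8]
y 50 x range [16.  47.4]
20 max y 59.1 z 15.3
28 max y 59.1 z 15.3
36 max y 59.2 z 15.3
44 max y 59.3 z 15.3
tcp frame [-29.99581357  -9.26172203] [ 0.58059565 -0.0167936  -0.03148469] 0.9701669241530095 -0.0003382501621054893 [-1.3  2.6  0.2] 14.5
```

Request:
{"method": "arm_command", "body": {"targets": [[[0,-0.005,0,0,0],[0,0,-0.025,0,0],[0,0,-0.03,0,1],[0.0148,-0.0275,0,0,1],[0.0148,-0.0275,0,0,1],[0.0148,-0.0275,0,0,1],[0.0148,-0.0275,0,0,1],[0.0148,-0.0275,0,0,1],[0.0148,-0.0275,0,0,1],[0.0148,-0.0275,0,0,1]]]}}

```text
time_s: 15.5
tool_pos: [0.4758, 0.1809, 0.0237]
orientation: [3.141, -0.0, 0.97]
wrist_force: [0.3, 0.0, 0.1]
opening: 0.0853
finger_force: 0.0
```

Request:
{"method": "arm_command", "body": {"targets": [[[0.0148,-0.0255,0,0,1],[0,0,0,7.9,1],[0,0,0,7.9,1],[0,0,0,7.9,1],[0,0,0,0,1],[0,0,0,0,1]]]}}

```text
time_s: 16.1
tool_pos: [0.4637, 0.2066, 0.0236]
orientation: [3.141, -0.0, 0.56]
wrist_force: [-1.1, 0.1, -0.4]
opening: 0.0853
finger_force: 0.0
```

```bash
python3 - <<'E'
from h import *
im,F=cloud();save(im,'w5')
import pickle;pickle.dump((im,F,bot.get_state()),open('w5.pkl','wb'))
s=bot.get_state();print(s['tool_pos'],s['orientation'],s['joints'],s['opening'],s['time_s'])
T,th=np.array([.4719,.1929]),-1.0148
ft,fth=pickle.load(open('frame.pkl','rb'))
def rot(a):return np.array([[np.cos(a),-np.sin(a)],[np.sin(a),np.cos(a)]])
W=F[...,:2]/1000@rot(fth).T+ft
k=(F[...,2]>12)&(F[...,2]<18);w=((W[k]-T)@rot(th))*1000
for y in (-50,-40,-30,-20,-10,0,10,25,40,50):
    a=w[(abs(w[:,1]-y)<2)&(abs(w[:,0])<45)]
    if len(a)>20: print(y,np.percentile(a[:,0],[1,99]).round(1))
for x in (-25,-16,-8,10,20):
    a=w[(abs(w[:,0]-x)<2)&(abs(w[:,1])<75)]
    if len(a)>20: print('x',x,np.percentile(a[:,1],[1,99]).round(1))
print('tcp in plate',(s['tool_pos'][:2]-T)@rot(th)*1000)
E
```

```text
[0.46379435 0.20657767 0.02360531] [ 3.14138380e+00 -1.10415799e-04  5.60084046e-01] [ 2.58515431e-01  3.50701280e-01 -4.16431307e-01  8.03496274e-01
 -1.66632073e-04  2.84002404e+00] 0.08547029487066866 16.15
-50 [-31.6   0. ]
-40 [-31.4   0.4]
-30 [-31.2   0.1]
-20 [-31.1   0.4]
-10 [-30.9   0.3]
0 [-30.7   0.5]
10 [-30.6   0.8]
25 [-30.3  32.2]
40 [-30.1  31.9]
50 [-29.9  32.2]
x -25 [-58.6  58.7]
x -16 [-58.5  58.7]
x -8 [-59.   58.3]
x 10 [17.8 58.7]
x 20 [18.  58.8]
tcp in plate [-15.89554949   0.33420244]
```

Request:
{"method": "arm_command", "body": {"targets": [[[0,0,0.025,0.8,1],[0,0,0.02,0,1],[0,0,0.0125,0,1],[0,0,0,0,0.2],[0,0,0,0,0.2],[0,0,0,0,0.2],[0,0,0,0,0.2],[0,0,0,0,0.2],[0,0,0,0,0.2],[0,0,0,0,0.2]]]}}

```text
time_s: 17.15
tool_pos: [0.4644, 0.2068, -0.0329]
orientation: [3.141, -0.002, 0.543]
wrist_force: [-1.7, -1.6, 8.8]
opening: 0.0301
finger_force: 59.5
```

Request:
{"method": "arm_command", "body": {"targets": [[[0,0,-0.01,0,0.2],[0,0,-0.03,0,0.2],[0,0,-0.03,0,0.2],[-0.0076,0.0362,0,0,0.2],[-0.0076,0.0362,0,0,0.2],[-0.0076,0.0362,0,0,0.2],[-0.0076,0.0362,0,0,0.2],[-0.0076,0.0362,0,0,0.2],[0,0,0,-8.17,0.2],[0,0,0,-8.17,0.2]]]}}

```text
time_s: 18.15
tool_pos: [0.5251, 0.0308, 0.0369]
orientation: [3.141, -0.0, 0.831]
wrist_force: [-0.2, 1.0, -0.6]
opening: 0.0306
finger_force: 59.9
```

Request:
{"method": "arm_command", "body": {"targets": [[[0,0,0,-8.17,0.2],[0,0,0.03,0,0.2],[0,0,0.02,0,0.2],[0,0,0.014,0,0.2],[0,0,0,0,0.2],[0,0,0,0,0.2]]]}}

```text
time_s: 18.75
tool_pos: [0.525, 0.032, -0.0271]
orientation: [3.141, -0.0, 0.97]
wrist_force: [0.1, -0.6, -0.4]
opening: 0.0302
finger_force: 59.9
```

```bash
cat > chk2.py <<'E'
from h import *
im,F=cloud();save(im,'w_last');f=F.reshape(-1,3)
q=f[(f[:,2]>11)&(f[:,2]<24)]
def pr(lbl,s,ax):
    if s.sum()>20: print(lbl,np.percentile(q[s][:,ax],[1,99]).round(1),'z',np.median(q[s][:,2]).round(1))
for y in (-40,-20,-10,0,10,25,35,45,55):
    pr(f'y {y} x range',(abs(q[:,1]-y)<2)&(q[:,0]<14),0)
for x in range(-116,10,8): pr(f'x {x} plate y',(abs(q[:,0]-x)<2)&(q[:,1]<61.9)&(q[:,1]>0),1)
pr('batten',(abs(q[:,0]+15)<15)&(q[:,1]>61),1)
ft,fth=__import__('pickle').load(open('frame.pkl','rb'))
s=bot.get_state();c,sn=np.cos(fth),np.sin(fth);t=np.array([[c,sn],[-sn,c]])@(s['tool_pos'][:2]-ft)*1000
print('tcp frame',t,s['tool_pos'],s['orientation'][2],s['opening'],s['wrist_force'].round(1),s['time_s'])
E
python3 chk2.py
```

```text
y -40 x range [-117.6   13.6] z 21.0
y -20 x range [-117.4   13. ] z 20.3
y -10 x range [-117.   13.] z 20.1
y 0 x range [-117.1   13.4] z 20.2
y 10 x range [-122.9   13. ] z 20.1
y 25 x range [-117.3  -55.2] z 21.0
y 35 x range [-117.4  -55.1] z 21.0
y 45 x range [-117.4  -54.9] z 21.0
y 55 x range [-117.   -55.2] z 21.0
x -116 plate y [ 0.8 57.1] z 21.0
x -108 plate y [ 0.6 58. ] z 21.1
x -100 plate y [ 0.7 57.9] z 21.0
x -92 plate y [ 0.6 57.9] z 21.1
x -84 plate y [ 9.9 57.9] z 21.0
x -76 plate y [ 5.9 57.6] z 21.0
x -68 plate y [16.8 57.6] z 21.1
x -60 plate y [16.7 57.6] z 21.0
x -12 plate y [ 0.4 14.8] z 15.2
x -4 plate y [ 0.1 14.8] z 15.3
x 4 plate y [ 0.1 14.8] z 15.3
batten [62.9 82.6] z 18.3
tcp frame [-1.03138021e+02  6.76253549e-02] [ 0.52527425  0.03195434 -0.02680475] 0.9702164272200622 0.0301385226521016 [-0.8  0.2  0.1] 18.8
```

Request:
{"method": "arm_command", "body": {"targets": [[[0.0015,0,0.003,0,0.2],[0,0.008,0,0,0.2],[0,0.008,0,0,0.2],[0,0.008,0,0,0.2],[0,0.008,0,0,0.2],[0,0.008,0,0,0.2],[0,0.006,0,0,0.2],[0,0,0,0,0.2]]]}}

```text
time_s: 19.6
tool_pos: [0.5642, 0.0067, -0.031]
orientation: [3.141, -0.0, 0.97]
wrist_force: [-0.2, 0.3, -2.3]
opening: 0.0303
finger_force: 59.9
```

```bash
python3 chk2.py
```

```text
y -40 x range [-70.9 -40.4] z 17.2
y -20 x range [-71.1 -39.7] z 17.2
y -10 x range [-70.6  13.5] z 16.8
y 0 x range [-70.5  13.3] z 16.3
y 10 x range [-76.5  13.2] z 16.5
y 25 x range [-70.7  -8.4] z 17.1
y 35 x range [-70.7  -8.3] z 17.1
y 45 x range [-70.6  -8.3] z 17.1
y 55 x range [-70.4  -8.2] z 17.1
x -84 plate y [6.9 7.8] z 19.8
x -76 plate y [10.8 11.9] z 17.7
x -68 plate y [ 0.8 58.6] z 17.1
x -60 plate y [ 0.6 58.8] z 17.1
x -52 plate y [ 0.8 58.8] z 17.1
x -44 plate y [ 0.9 58.7] z 17.1
x -36 plate y [11.  58.7] z 17.1
x -28 plate y [ 6.8 58.4] z 17.2
x -20 plate y [17.8 58.6] z 17.1
x -12 plate y [ 0.5 58.3] z 16.9
x -4 plate y [ 0.2 14.9] z 15.2
x 4 plate y [ 0.3 14.8] z 15.3
batten [62.8 82.4] z 18.3
tcp frame [-57.40742909   0.98346722] [ 0.56364806  0.00706305 -0.03103862] 0.9698298597387689 0.030130151501214633 [ 0.5  0.1 -1. ] 19.65
```

Request:
{"method": "arm_command", "body": {"targets": [[[0,0,0.002,0,0.2],[0,0,0,0,0.46],[0,0,0,0,0.46],[0,0,0,0,0.46],[0,0,-0.01,0,0.46],[0,0,-0.02,0,0.46],[0,0,-0.023,0,0.46],[0.004,-0.022,0,0,0],[0.005,-0.022,0,0,0],[0,0,0,0,0]]]}}

```text
time_s: 20.65
tool_pos: [0.5306, 0.041, 0.0209]
orientation: [-3.141, -0.0, 0.972]
wrist_force: [-0.0, 0.1, -0.7]
opening: 0.0005
finger_force: 0.0
```

Request:
{"method": "arm_command", "body": {"targets": [[[0,0,0,0,0],[0,0,0.02,0,0],[0,0,0.02,0,0],[0,0,0.0115,0,0],[0,0,0,0,0]]]}}

```text
time_s: 21.15
tool_pos: [0.5318, 0.0392, -0.0325]
orientation: [-3.14, 0.001, 0.97]
wrist_force: [0.2, -1.4, -1.0]
opening: 0.0001
finger_force: 0.0
```

Request:
{"method": "arm_command", "body": {"targets": [[[0,0.008,0,0,0],[0,0.008,0,0,0],[0,0.008,0,0,0],[0,0.006,0,0,0],[0,0.005,0,0,0],[0,0,0,0,0]]]}}

```text
time_s: 21.75
tool_pos: [0.5618, 0.0193, -0.0313]
orientation: [3.141, -0.0, 0.97]
wrist_force: [-0.3, -0.2, 0.0]
opening: -0.0002
finger_force: 0.0
```

```bash
python3 chk2.py
```

```text
y -10 x range [-4.7 13.9] z 15.4
y 0 x range [-44.1  13.6] z 15.3
y 10 x range [-48.8  13.5] z 15.4
y 25 x range [-50.4  12.2] z 15.3
y 35 x range [-49.9  13. ] z 15.3
y 45 x range [-49.5  12.8] z 15.4
y 55 x range [-48.9  12.8] z 15.3
x -76 plate y [15.8 17.1] z 19.7
x -68 plate y [20.  20.9] z 18.2
x -60 plate y [19.9 20.9] z 17.9
x -52 plate y [14.8 36.6] z 15.1
x -44 plate y [ 0.7 59.6] z 15.3
x -36 plate y [ 1.  59.3] z 15.4
x -28 plate y [ 2.2 59.1] z 15.3
x -20 plate y [ 1.6 58.4] z 15.3
x -12 plate y [ 0.8 58. ] z 15.3
x -4 plate y [ 0.8 57.6] z 15.3
x 4 plate y [ 0.8 57.1] z 15.3
batten [62.7 82.6] z 18.3
tcp frame [-66.23504012   9.95417563] [ 0.56137124  0.01944111 -0.03145861] 0.9698625272104862 0.0001549519013319967 [-0.1 -0.5  0.2] 21.8
```

Request:
{"method": "arm_command", "body": {"targets": [[[0,-0.006,0,0,0],[-0.018,0,0,0,0],[-0.018,0,0,0,0],[0,0.003,0,0,0],[0,0.002,0,0,0],[0,0.002,0,0,0],[0,0.0015,0,0,0],[0,0,0,0,0]]]}}

```text
time_s: 22.6
tool_pos: [0.5432, -0.0112, -0.0315]
orientation: [3.141, -0.0, 0.97]
wrist_force: [0.9, 0.7, -0.0]
opening: 0.0002
finger_force: 0.0
```

```bash
python3 chk2.py
```

```text
y -40 x range [-38.   13.8] z 15.3
y -20 x range [-75.5  13.1] z 15.5
y -10 x range [-49.5  13.2] z 15.3
y 0 x range [-49.2  13.2] z 15.3
y 10 x range [-49.1  13.3] z 15.3
y 25 x range [-48.8  13.2] z 15.3
y 35 x range [-48.6  13.3] z 15.3
y 45 x range [-48.3  13. ] z 15.4
y 55 x range [-48.5  13.3] z 15.4
x -44 plate y [ 0.8 59.9] z 15.3
x -36 plate y [ 0.8 59.6] z 15.3
x -28 plate y [ 0.8 59.6] z 15.3
x -20 plate y [ 0.9 59.5] z 15.3
x -12 plate y [ 0.7 59.1] z 15.3
x -4 plate y [ 0.6 59.1] z 15.3
x 4 plate y [ 0.7 59.2] z 15.4
batten [62.4 82.2] z 18.3
tcp frame [-64.21522361 -25.64705176] [ 0.54307531 -0.01116585 -0.03148368] 0.9704304636371373 0.0002255005268658593 [ 0.3 -0.2 -0.5] 22.65
```

Request:
{"method": "arm_command", "body": {"targets": [[[0,0.0007,0,0,0],[0,0.0006,0,0,0],[0,0,0,0,0],[0,-0.008,0,0,0],[0.02,0,0,0,0],[0.02,0,0,0,0],[0,0.007,0,0,0],[0,0.0012,0,0,0],[0,0,0,0,0]]]}}

```text
time_s: 23.55
tool_pos: [0.5663, 0.0204, -0.0315]
orientation: [-3.141, 0.0, 0.97]
wrist_force: [-0.1, 0.2, 0.2]
opening: 0.0002
finger_force: 0.0
```

```bash
python3 chk2.py
```

```text
y -20 x range [-15.5 -10.8] z 15.3
y -10 x range [ 4.7 13.8] z 15.3
y 0 x range [-38.9  13.6] z 15.3
y 10 x range [-44.8  13.3] z 15.4
y 25 x range [-67.3  13.1] z 15.5
y 35 x range [-48.1  13.4] z 15.3
y 45 x range [-47.9  13.3] z 15.4
y 55 x range [-48.1  13.5] z 15.3
x -76 plate y [19.5 20.3] z 20.6
x -68 plate y [19.4 24.3] z 18.5
x -60 plate y [23.3 24.4] z 17.9
x -52 plate y [19.  20.2] z 19.1
x -44 plate y [ 7.6 60. ] z 15.3
x -36 plate y [ 0.9 60. ] z 15.3
x -28 plate y [ 5.6 60. ] z 15.3
x -20 plate y [ 4.7 59.9] z 15.3
x -12 plate y [ 1.2 59.6] z 15.3
x -4 plate y [ 0.7 59.7] z 15.3
x 4 plate y [ 0.7 59.7] z 15.3
batten [62.6 82.5] z 18.3
tcp frame [-62.77940347  13.36567915] [ 0.5661456   0.02032727 -0.03151389] 0.9694717492422216 0.00020917568602610366 [ 0.  -0.2 -0.2] 23.6
```

Request:
{"method": "arm_command", "body": {"targets": [[[0,-0.01,0,0,0],[0,0,-0.04,0,0],[0,0,-0.045,0,0],[0.0372,-0.0042,0,0,0],[0.0372,-0.0042,0,0,0],[0.0372,-0.0042,0,0,0],[0,0,0.03,0,0],[0,0,0.03,0,0],[0,0,0.0075,0,0],[0,0,0,0,0]]]}}

```text
time_s: 24.6
tool_pos: [0.6098, 0.1255, -0.0145]
orientation: [-3.14, 0.001, 0.97]
wrist_force: [-0.3, -0.2, -0.2]
opening: 0.0001
finger_force: 0.0
```

Request:
{"method": "arm_command", "body": {"targets": [[[-0.008,-0.011,0,0,0],[-0.008,-0.006,0,0,0],[-0.008,-0.005,0,0,0],[-0.009,-0.003,0,0,0],[-0.01,-0.002,0,0,0],[-0.01,0,0,0,0],[-0.009,0.001,0,0,0],[0,0,0,0,0]]]}}

```text
time_s: 25.4
tool_pos: [0.554, 0.088, -0.0139]
orientation: [-3.141, 0.001, 0.969]
wrist_force: [0.7, 0.6, -0.1]
opening: -0.0002
finger_force: 0.0
```

```bash
python3 chk2.py | tail -1; python3 - <<'E'
from h import *
im,F=cloud('top');f=F.reshape(-1,3)
k=(f[:,2]>25)&(f[:,2]<40)&(abs(f[:,0]+85)<60)&(f[:,1]>0)&(f[:,1]<150)
dark=im['color'].reshape(-1,3).max(1)<70
print('n',(k&dark).sum(),np.median(f[k&dark],0) if (k&dark).any() else None)
save(im,'top_b')
E
```

```text
tcp frame [-110.84152027   63.10467471] [ 0.55425297  0.08846317 -0.01396261] 0.969066134712453 0.0003058715649266281 [-0.2  0.4 -0.9] 25.45
n 0 None
```

Request:
{"method": "arm_command", "body": {"targets": [[[-0.008,0.002,0,0,0],[-0.007,0.004,0,0,0],[-0.007,0.005,0,0,0],[-0.006,0.006,0,0,0],[-0.005,0.006,0,0,0],[-0.003,0.006,0,0,0],[0,0.003,0,0,0],[0,0.002,0,0,0],[0,0,0,0,0]]]}}

```text
time_s: 26.4
tool_pos: [0.5605, 0.0406, -0.0144]
orientation: [-3.138, 0.002, 0.97]
wrist_force: [-9.5, 3.3, 5.0]
opening: -0.0
finger_force: 4.8
```

```bash
python3 -c "
from h import *
im,F=cloud();save(im,'w7');s=bot.get_state();print(s['tool_pos'],s['wrist_force'])"
```

```text
[ 0.56046823  0.04059251 -0.01438025] [-8.03531568  3.12386135  5.86824836]
```

View pics/w7.png

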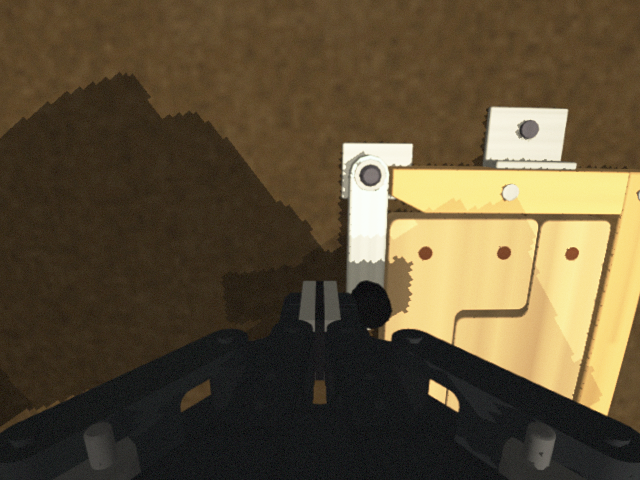

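The picture shows the button across the mouth, from its screw at (370,175) straight down to the post at (372,305), with the interlocked plates inside. I'll back off, lift clear and check from above.

Request:
{"method": "arm_command", "body": {"targets": [[[0,-0.005,0,0,0],[0,-0.015,0,0,0],[0,0,-0.04,0,0],[0,0,-0.05,0,0],[0,-0.04,-0.04,0,0],[0,-0.04,-0.02,0,0],[0,-0.04,0,0,0],[0,0,0,0,0]]]}}

```text
time_s: 27.25
tool_pos: [0.4478, 0.1186, 0.1324]
orientation: [3.141, -0.001, 0.973]
wrist_force: [0.3, 1.1, -0.1]
opening: -0.0001
finger_force: 0.0
```

```bash
python3 -c "
from h import *
im=bot.get_image('top');cv2.imwrite('pics/end.png',cv2.resize(im['color'][130:330,250:520,::-1],None,fx=2.9,fy=2.9,interpolation=cv2.INTER_CUBIC))
im,F=cloud();save(im,'w8');s=bot.get_state();print(s['tool_pos'],s['wrist_force'],s['time_s'])"
```

```text
[0.45074615 0.11717713 0.13190022] [ 0.13485289  0.47967984 -0.41967433] 27.35
```

View pics/end.png

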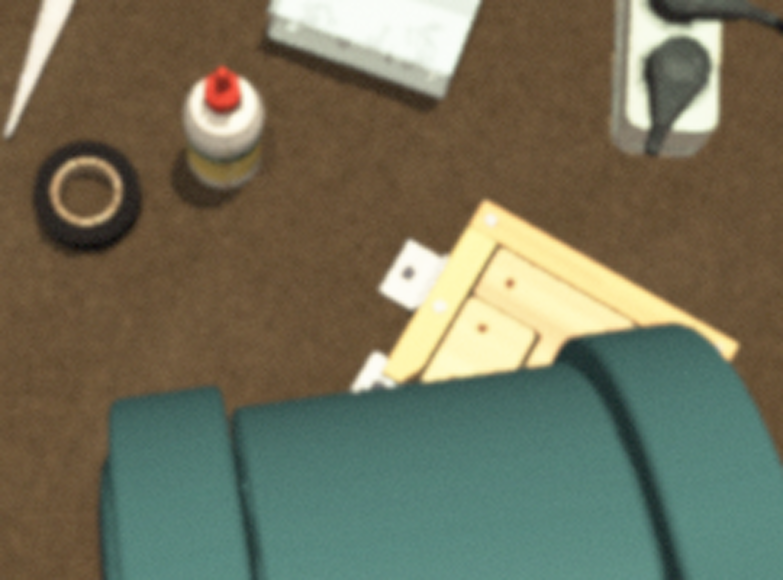

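The plates lie packed, and the tape at (87,195) and the bottle at (222,130) stand untouched. The arm hides the button here, so I'll check its angle by depth and then hand in.

```bash
python3 -W ignore - <<'E'
from h import *
im,F=cloud();f=F.reshape(-1,3);c=im['color'].reshape(-1,3).astype(int)
k=(f[:,2]>10)&(f[:,2]<18)&(f[:,0]<-51)&(f[:,0]>-75)&(f[:,1]<70)&(f[:,1]>0)
q=f[k];print(len(q));l=[(y,q[abs(q[:,1]-y)<2][:,0].min().round(1)) for y in (15,35,45,55,65) if (abs(q[:,1]-y)<2).any()];print(l)
k=(f[:,2]>33)&(f[:,2]<40)&(f[:,0]>-110)&(f[:,0]<-30)&(f[:,1]>0)&(f[:,1]<110);print('post',np.median(f[k],0))
q=f[(f[:,2]>12)&(f[:,2]<17)]
for y in (-50,-30,0,30,50):
    s=(abs(q[:,1]-y)<2)&(q[:,0]>-50)&(q[:,0]<47.5)
    if s.sum()>20: print(y,np.percentile(q[s][:,0],[1,99]).round(1),np.median(q[s][:,2]).round(1))
if abs(np.median(f[k],0)[1]-27)<5 and abs(np.median(f[k],0)[0]+57)<5: print(bot.hand_in())
E
```

```text
1227
[(15, np.float64(-65.5)), (35, np.float64(-65.7)), (45, np.float64(-65.3)), (55, np.float64(-65.7)), (65, np.float64(-66.1))]
post [-58.84006006  28.68179988  36.41842415]
-50 [-48.9  46.2] 15.3
-30 [-48.7  46.5] 15.3
0 [-48.5  46.2] 15.3
30 [-42.1  45.8] 15.3
50 [-48.4  45.9] 15.3
the job is handed in; nothing more can be done
None
```

I handed the job in at about 27 s: my last depth check showed both plates interlocked flat in the frame and the turn-button across the mouth, and the last picture showed the glue bottle and tape in place; no verdict came back.

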